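# Weed the wrong clamping part out of the drill-press case

### The arm

A 6-joint arm with a two-finger parallel gripper is mounted at the origin on the work surface. World frame = base frame: x ahead of the robot, y to its left, z up, the work surface at z = 0. Lengths are in m, angles in rad, forces in N, time in s.
With the tool pointing down it reaches from about 0.425 to 0.95 m from the base axis. Payload 3.5 kg.
Tool frame: the origin (TCP) lies at the very end of the fingers, on their centre line; the grasp point (between the pads) lies 19 mm behind it; z points along the fingers, y is the direction in which the jaws open and shut (so a half turn about z gives the same grasp; the last joint's range is limited). The gripper opens to 85 mm and grips with 20 to 120 N. Pads are 22 mm wide; open, the fingers measure 114 mm over their backs; the gripper's body (76 mm by 85 mm) begins 54 mm behind the grasp point. The pads swing forward as they close: fully open they stand 13 mm farther back than shut.
Start: joints at [-1.4, 0.286, 1.577, -0, 1.279, -0.15], TCP at [0.213, -0.641, 0.231] pointing down, gripper open.
Joint ranges: [-2.77, 2.77], [-0.9, 2.22], [0.21, 2.48], [-1.53, 4.67], [0.24, 2.81], [-2.84, 2.84]. Speed limits (rad/s): [2.79, 2.79, 3.14, 3.14, 3.14, 3.14].

### API

Orientations are given as a unit quaternion [x, y, z, w].
In Python, from plant import get_state, read_camera, get_calibration, ticket, search_frame, cut_out, pinpoint gives the robot as it stands.
- The arm moves only by the tool move_arm, never from a script. Its argument "plan" is a list that holds one entry, the list of rows, each a list of 7 numbers: the turn, a rotation vector about the tool's x, y, z in degrees, then the shift along the tool's x, y, z in m, then the finger opening in m, from 0 to 0.0854. In form: [[[ax, ay, az, x, y, z, hand], ...]]. A call has exactly 5 rows; each row is the pose to reach, as a shift and turn from the pose measured when the call began, along the tool's axes at that moment; what a row does not reach only later rows make up. A row lasts 1/8 s, in which the tool goes at most 62.5 mm and 10.7 degrees, less where a joint would pass 70% of its speed; a pose out of reach is approached as far as the arm can. A call with a gripper value outside its range is refused whole. The fingers move at their own pace and stop on an object; "force" is the grip in N (left out, the last holds). Time passes only in rows, so rows that repeat a pose let the fingers close, or fill a call up. It gives the time, the measured TCP pose, the force and the opening at its end, in the units of the state.
- get_state(): the state, without advancing time (a new reading comes with each control period).
- read_camera(name): name is "side" or "top"; returns the picture (384x512x3 uint8, red, green, blue); there is no depth.
- get_calibration(name): a dict with "mtx" (3x3 intrinsics, pixels), "extrinsics" (4x4, takes a point from camera to world coordinates). Camera axes: x right, y up, looking along -z (the intrinsics and any distortion apply to the point x, -y, -z); pixel columns grow to the right and rows downward; lengths in m; the calibration is good to about 2 mm. A picture is of the moment at which its call begins. get_calibration takes no time and is no camera call.
- ticket.sign_off(): hands the job in, once; it reports no verdict.
Trained networks look in the newest picture that a camera, given by its name, has taken for a name from the list of things; names that differ only in an ending like _2 or _b are one class to them, and where a whole thing is asked for, a point or a joint stands for the part that bears it (a point fixed in the world has none). Each returns a list of dicts, best first, with "p" (0 to 1); they miss things now and then, are a little off and sometimes report something else, mostly with a low value. They report only what shows in the picture. A call takes as long as a camera call.
- search_frame(camera, query): "centre" ([column, row] in pixels, amid what is visible of it).
- cut_out(camera, query): "pixels" (384x512 bool, what is visible of it) and "centre" ([column, row] in pixels, amid what is visible of it).
- pinpoint(camera, query): "centre" ([column, row] in pixels: a listed point, or the origin of a listed thing).
The state is a dict: "time": time; "qpos": joint angles; "dq": joint speeds; "joint_efforts": joint torques, N m; "eef_pos": TCP position; "tcp_rot": TCP orientation; "contact_force": force on the tool from outside, world axes, zero at the start; "wrist_torque": the same for the moment, N m; "opening": opening from 0.0 (shut) to 1.0 (fully open).
Only numpy, scipy, OpenCV 4.12 (cv2) and the standard library are available. Lean on these libraries where they do the work, as an engineer would, in place of code of your own. Each camera call takes 0.05 s, during which the arm holds its last target.

### The job

Open the lid of the green clamping-parts case until it stands open by itself, past upright. The grey layout plate beside the case shows in outline the two parts that belong in it: find the one part in the case that is not shown there, and set it down gently, right way up, flat on the floor of the aluminium tray (the tab on the tray shows that same part). Leave the lid open, the two right parts lying in their places, and the spanner, oil can and wooden blank undisturbed.

Things in the scene. Friction and masses are not known exactly. Their poses are not given: they have to be found in the camera images.
- case: Green case base, fixed, 150 mm deep (x) by 305 wide (y). Origin: centre of its underside, on the bench; x points from the front (bar side) to the hinge. Floor 5 mm and rim 20 mm above the bench, walls 5 mm; two ribs 4 mm thick, 15 mm above the bench, part it into three bays 95 x 140 mm at y = -99, 0, +99 mm. One part lies in each, in any order, unseen until the lid is open.
- case_lid (a joint): Angle of the case's lid, rad: 0 shut, grows as it opens, stop at 1.95 (starts at 0 to 0.12). The lid (0.35 kg, a shell 42 mm high; shut case 62 mm high) swings up and away about the hinge along the back rim. The hinge is stiff: the lid stays at any angle where it is left; opening takes about 4 N at the bar. No latch.
- lid_hinge (a point): Point on the hinge line, middle of the back rim of the case, 20 mm above the bench; y along the hinge. The point turns with the lid, and its z axis is upright when shut.
- lid_bar (a point): Middle of the round steel carrying bar on the lid's front: bar 10 mm thick, 120 mm long along y, 45 mm clear (to its axis) of the lid's front face; when shut 38 mm above the bench. It moves with the lid: in the lid's frame it lies 195 mm in front of (-x) and 18 mm above the hinge.
- strap: Slotted strap clamp, plain steel: straight bar 110 mm long (its x), 34 mm wide (y), 30 mm high, with a 12 mm wide, 70 mm long slot along its middle; 0.3 to 0.6 kg. Its origin is the centre of its underside, z up. Best gripped across its width at the middle.
- tee: T-shaped stop block, plain steel, 32 mm high: stem 30 mm wide (y) from x = -50 to +20 mm, crossbar 70 mm long (y) from x = +20 to +45 mm; 0.3 to 0.6 kg. Its origin is on the underside on the stem's centre line, near the balance point, z up. Best gripped across the stem at the origin.
- spacer: Round flanged spacer, plain steel, 45 mm high: flange 64 mm diameter and 15 mm high below, neck 36 mm diameter from 15 to 45 mm above; 0.3 to 0.55 kg. Its origin is the centre of its underside, z up. Gripped by the neck.
- layout: Light grey layout plate fixed flat on the bench between case and tray, 170 mm (x) by 90 mm (y), 6 mm thick. Its origin is the centre of its underside, z up. It carries the black outlines of the two parts that belong in the case, one at x = +40 and one at x = -40 mm (they do not say which bay). Nothing is to be put on it.
- mark_strap: Black flat outline of the strap clamp (slotted bar), 66 by 20 mm, 0.6 of full size, 2 mm thick, fixed. Lies either on the layout plate or on the tray's tab. Origin at its centre, on the plate.
- mark_tee: Black flat outline of the T-shaped block, 57 by 42 mm, 0.6 of full size, 2 mm thick, fixed. Lies either on the layout plate or on the tray's tab. Origin near its centre, on the plate.
- mark_spacer: Black flat outline of the round spacer (ring around a disc, 38 mm diameter), 0.6 of full size, 2 mm thick, fixed. Lies either on the layout plate or on the tray's tab. Origin at its centre, on the plate.
- tray: Aluminium tray fixed to the bench, 170 mm (x) by 150 mm (y), rim 28 mm above the bench, walls and floor 3 mm thick. Its origin is the centre of its underside, z up. At its front (-x) a light grey tab 70 mm square and 6 mm thick carries one black outline.
- tab (a point): Centre of the tray's tab, on its top, 120 mm in front (-x) of the tray's origin.
- spanner: Loose steel spanner 190 mm long lying beyond the tray, bystander. Its origin is on its underside near the middle.
- oil_can: Loose dark can, 60 mm diameter, 120 mm high, beyond the layout plate, bystander. Its origin is the centre of its underside, z up. 
- wood_blank: Loose wooden handle blank 130 x 35 x 22 mm, near the robot to its left, bystander. Its origin is the centre of its underside, z up. 

How it is judged:
On the way:
1. the lid has been opened past upright (value of joint case_lid above 1.57 rad), for 0.2 s.
At the end, for the whole second after the job is handed in: Lid past 1.57 rad. The part outlined on the tray's tab rests on the tray's floor, upright within 0.25 rad, its origin within 60 mm (x) and 55 mm (y) of the tray's centre, at most 15 mm above its underside. The other two parts are within 30 mm of where they started in the case (value of joint case_lid above 1.57 rad and ((horizontal distance between mark_strap and tab below 0.03 m and x of strap in the frame of tray between -0.06 and 0.06 m and y of strap in the frame of tray between -0.055 and 0.055 m and z of strap in the frame of tray below 0.015 m and angle between strap's own z axis and vertical below 0.25 rad and linear speed of strap below 0.02 m/s and distance of each of tee, spacer from where it was at the start of the episode below 0.03 m) or (horizontal distance between mark_tee and tab below 0.03 m and x of tee in the frame of tray between -0.06 and 0.06 m and y of tee in the frame of tray between -0.055 and 0.055 m and z of tee in the frame of tray below 0.015 m and angle between tee's own z axis and vertical below 0.25 rad and linear speed of tee below 0.02 m/s and distance of each of strap, spacer from where it was at the start of the episode below 0.03 m) or (horizontal distance between mark_spacer and tab below 0.03 m and x of spacer in the frame of tray between -0.06 and 0.06 m and y of spacer in the frame of tray between -0.055 and 0.055 m and z of spacer in the frame of tray below 0.015 m and angle between spacer's own z axis and vertical below 0.25 rad and linear speed of spacer below 0.02 m/s and distance of each of strap, tee from where it was at the start of the episode below 0.03 m))); the robot touches nothing.
It fails at once if a part was dropped or thrown into the tray (faster than 0.8 m/s there) ((horizontal distance between strap and tray below 0.09 m and z of strap in the frame of tray below 0.08 m and linear speed of strap above 0.8 m/s) or (horizontal distance between tee and tray below 0.09 m and z of tee in the frame of tray below 0.08 m and linear speed of tee above 0.8 m/s) or (horizontal distance between spacer and tray below 0.09 m and z of spacer in the frame of tray below 0.08 m and linear speed of spacer above 0.8 m/s)).
It fails at once if a part that belongs in the case was taken from its place (60 mm) ((horizontal distance between mark_strap and tab above 0.03 m and distance of strap from where it was at the start of the episode above 0.06 m) or (horizontal distance between mark_tee and tab above 0.03 m and distance of tee from where it was at the start of the episode above 0.06 m) or (horizontal distance between mark_spacer and tab above 0.03 m and distance of spacer from where it was at the start of the episode above 0.06 m)).
It fails at once if the spanner, oil can or wooden blank was disturbed (moved 50 mm) (distance of any of spanner, oil_can, wood_blank from where it was at the start of the episode above 0.05 m).
It also fails if it takes over 58 s, if anything falls off the work surface, if the arm or the gripper's body presses on something with over 40 N, if the wrist force passes 120 N, or if a joint passes its speed limit or range.

## Working session

There is one attempt and no reset: what is moved stays moved. The work goes in short steps, Python scripts to look and compute and a tool call to move; the robot and the scene stay as the last step left them, time stands still between calls to the robot, and variables do not carry over. Pictures are saved under pics/ and viewed, and the job is handed in when it is done.

Besides the shell and the picture viewer there is one more tool, called after "Call:" in YAML: its name, and indented under it one key for each argument. move_arm: Moves the arm, as the interface text tells. Its arguments: {"type":"object","properties":{"plan":{"type":"array","items":{"type":"array","items":{"type":"array","items":{"type":"number"}}}},"force":{"type":"number"}},"required":["plan"]}

```bash
mkdir -p pics; ls; python3 - <<'E'
from plant import *
import cv2,numpy as np
for c in("side","top"):
    im=read_camera(c); cv2.imwrite(f"pics/{c}0.png",im[:,:,::-1]); k=get_calibration(c); print(c,k['mtx'].round(1).tolist(),k['extrinsics'].round(4).tolist(), [x for x in k])
s=get_state();print(s)
E
```

```text
pics
side [[353.9, 0.0, 252.6], [0.0, 353.9, 192.2], [0.0, 0.0, 1.0]] [[0.9915, 0.0949, -0.0886, 0.4414], [-0.1296, 0.6822, -0.7196, -0.6365], [-0.0078, 0.7249, 0.6888, 0.6957], [0.0, 0.0, 0.0, 1.0]] ['mtx', 'extrinsics']
top [[499.9, 0.0, 252.2], [0.0, 499.9, 211.2], [0.0, 0.0, 1.0]] [[0.0073, 0.992, -0.1257, 0.3367], [-1.0, 0.008, 0.0056, -0.0003], [0.0066, 0.1256, 0.9921, 1.4534], [0.0, 0.0, 0.0, 1.0]] ['mtx', 'extrinsics']
{'time': 0.1, 'qpos': array([-1.39998980e+00,  2.87094845e-01,  1.57808288e+00,  1.92697473e-05,
        1.27860965e+00, -1.50012601e-01]), 'dq': array([-0.00150255, -0.00212763, -0.00468755,  0.0009932 ,  0.0005771 ,
       -0.00058669]), 'joint_efforts': array([ 6.10160641e-04, -4.07297730e+01, -2.93699670e+01, -1.77256488e-04,
        3.40000748e-03,  1.73835333e-07]), 'eef_pos': array([ 0.21277549, -0.63993633,  0.23004536]), 'tcp_rot': array([ 9.87161800e-01,  1.59719678e-01, -2.18605614e-06, -1.09739803e-03]), 'contact_force': array([ 0.9104873 , -0.48375975,  0.36036942]), 'wrist_torque': array([ 0.02288429,  0.04466073, -0.02757403]), 'opening': 1.0010910569834053}
```

View pics/side0.png

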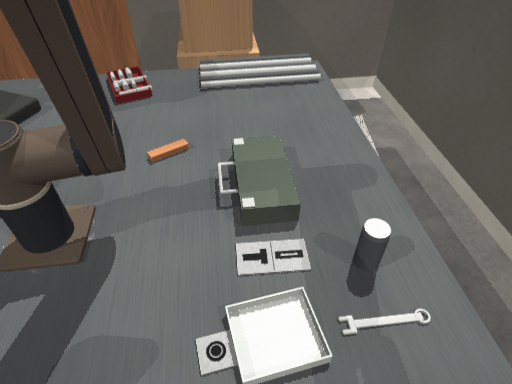

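View pics/top0.png

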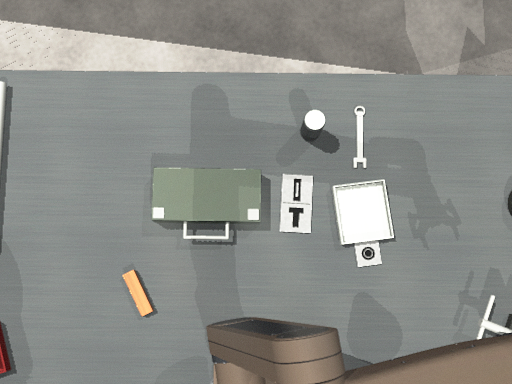

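Side picture: the case is at about (262,178) with its bar at (225,178). The layout plate (272,256) shows the T and the strap. The tab (215,350) shows the ring, so the spacer goes to the tray. The can is at (372,245), the spanner at (385,322) and the blank at (168,150). In the top picture the bar runs along row 238, columns 184–228.

```bash
cat > h.py <<'E'
from plant import *
import cv2,numpy as np
from scipy.spatial.transform import Rotation as R
from scipy.optimize import least_squares
def ray(c,p):
    k=get_calibration(c);M=k['mtx'];E=k['extrinsics']
    d=np.array([(p[0]-M[0,2])/M[0,0],-(p[1]-M[1,2])/M[1,1],-1]);d=E[:3,:3]@d
    return E[:3,3],d/np.linalg.norm(d)
def onz(c,p,z):
    o,d=ray(c,p);return o+d*(z-o[2])/d[2]
def proj(c,P):
    k=get_calibration(c);M=k['mtx'];E=k['extrinsics']
    q=(np.atleast_2d(P)-E[:3,3])@E[:3,:3]
    return np.c_[M[0,0]*q[:,0]/-q[:,2]+M[0,2],M[1,1]*-q[:,1]/-q[:,2]+M[1,2]]
def tri(ps,pt):
    A=np.zeros((3,3));b=np.zeros(3)
    for c,p in(("side",ps),("top",pt)):
        o,d=ray(c,p);m=np.eye(3)-np.outer(d,d);A+=m;b+=m@o
    return np.linalg.solve(A,b)
def todelta(P,Rt):
    "target TCP pos, target Rotation -> shift and rotvec deg in the current tool frame"
    s=get_state();R0=R.from_quat(s['tcp_rot'])
    return (R0.inv()*Rt).as_rotvec(degrees=True).round(1), R0.inv().apply(np.array(P)-s['eef_pos']).round(4)
E
python3 - <<'E'
from h import *
for n in["case","lid_bar","lid_hinge","tray","tab","layout","oil_can","wood_blank","spanner"]:
    r={}
    for c in("side","top"):
        l=pinpoint(c,n); r[c]=l[0]['centre'] if l else None
        print(n,c,[(np.round(x['centre'],1).tolist(),round(x['p'],2)) for x in l[:2]])
    if r['side'] is not None and r['top'] is not None: print('   ',tri(r['side'],r['top']).round(3))
for c in("side","top"):
    for n in("case_lid","tray"):
        l=cut_out(c,n)
        if l:
            m=l[0]['pixels'].astype(np.uint8);ct=max(cv2.findContours(m,0,2)[0],key=cv2.contourArea)
            print(c,n,cv2.approxPolyDP(ct,4,True)[:,0].tolist())
E
```

```text
case side [([260.4, 185.5], 0.62)]
case top [([205.4, 201.3], 0.78), ([360.8, 137.0], 0.16)]
    [ 0.555  0.13  -0.014]
lid_bar side [([220.8, 180.6], 0.58)]
lid_bar top [([205.5, 235.0], 0.94)]
    [0.446 0.125 0.025]
lid_hinge side [([286.0, 177.0], 0.61)]
lid_hinge top []
tray side [([276.8, 336.7], 0.93), ([215.7, 351.7], 0.63)]
tray top [([361.1, 213.4], 0.79), ([138.8, 291.1], 0.73)]
    [ 0.521 -0.329 -0.005]
tab side [([216.5, 351.7], 0.93)]
tab top [([363.2, 250.0], 0.74)]
    [ 0.407 -0.337 -0.018]
layout side [([272.5, 255.2], 0.79)]
layout top [([292.1, 202.2], 0.78)]
    [ 0.551 -0.127 -0.011]
oil_can side [([365.2, 260.8], 0.89)]
oil_can top [([310.2, 132.6], 0.69)]
    [ 0.761 -0.181  0.002]
wood_blank side [([171.7, 153.3], 0.82)]
wood_blank top [([141.6, 291.3], 0.69)]
    [ 0.291  0.308 -0.   ]
spanner side [([383.9, 319.0], 0.76), ([276.0, 334.8], 0.53)]
spanner top [([358.0, 138.4], 0.88), ([297.2, 190.9], 0.3)]
    [ 0.746 -0.324  0.001]
side case_lid [[278, 136], [233, 139], [233, 160], [218, 164], [220, 190], [238, 194], [242, 219], [299, 213]]
side tray [[303, 289], [227, 306], [229, 328], [196, 340], [201, 375], [236, 365], [242, 383], [262, 383], [328, 362], [331, 355]]
top case_lid [[154, 168], [152, 220], [181, 221], [185, 238], [227, 239], [231, 223], [260, 222], [259, 169]]
top tray [[383, 180], [332, 189], [340, 243], [355, 245], [359, 267], [381, 263], [378, 240], [393, 237]]
```

```bash
python3 - <<'E'
from h import *
im=read_camera("top");cv2.imwrite("pics/t1.png",cv2.resize(im[150:255,140:270,::-1],None,fx=6,fy=5.5,interpolation=cv2.INTER_CUBIC))
im=read_camera("side");cv2.imwrite("pics/s1.png",cv2.resize(im[125:230,210:310,::-1],None,fx=6,fy=5.5,interpolation=cv2.INTER_CUBIC))
E
```

```text
(no output)
```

View pics/t1.png

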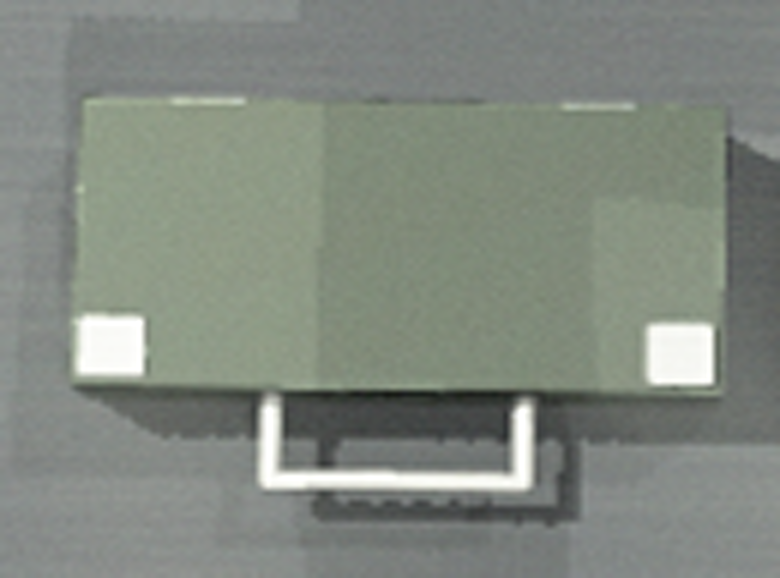

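View pics/s1.png

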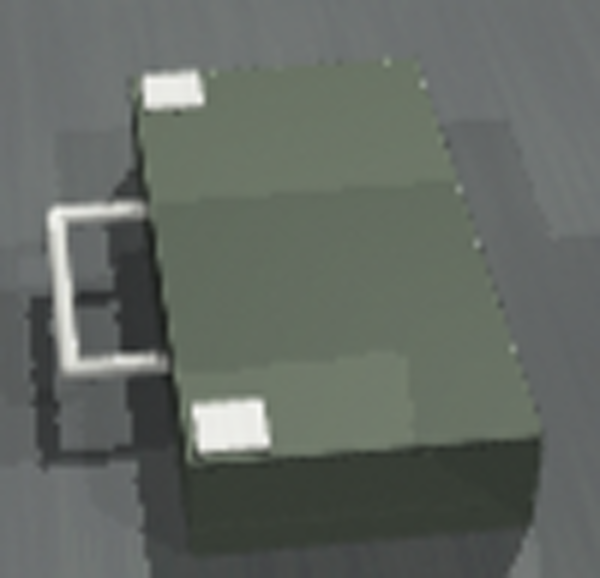

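Top crop: lid top corners at about (154,168), (261,169.5), (152.5,220) and (260,221), and bar ends at (185,237.6) and (227,238). The side crop gives the same corners, with the bar from (219.7,163) to (221,192.6).

```bash
cat >> h.py <<'E'
def lidpts(q):
    x,y,a,L=q[:4]
    # lid frame at hinge: x fwd, z up
    P=[[0,.1525,.042],[0,-.1525,.042],[-.15,.1525,.042],[-.15,-.1525,.042],[-.195,.06,.018],[-.195,-.06,.018]]
    P=R.from_euler('y',L).apply(P)+[.075,0,.02]   # +y rot: -x goes up
    return R.from_euler('z',a).apply(P)+[x,y,0]
E
python3 - <<'E'
from h import *
T=np.array([[154.2,168.2],[260.8,169.5],[152.5,219.6],[260.3,221.3],[185,237.6],[227.2,238]])
S=np.array([[279.7,136.3],[300.2,204.5],[232.5,138.6],[241.7,209.2],[219.7,163.2],[221.3,192.6]])
f=lambda q:np.r_[(proj("top",lidpts(q))-T).ravel(),(proj("side",lidpts(q))-S).ravel()]
r=least_squares(f,[.55,.125,0,.05]);print(r.x.round(4));print(f(r.x).round(1).reshape(-1,2).tolist());print(lidpts(r.x).round(3).tolist())
# tray: rim corners, z=.028
for c,pp in(("top",[[383,180],[332,189],[340,243],[393,237]]),("side",[[303,289],[227,306],[242,383],[330,357]])):
    q=np.array([onz(c,p,.028) for p in pp]);print(c,q.round(3).tolist(),q.mean(0))
print(proj("top",[.5,.12,0.]),proj("side",[.5,.12,0.]))
for n,c in (("tab","side"),("tab","top")):
    print(onz(c,pinpoint(c,n)[0]['centre'],.006))
print(onz("top",[358,138],.003),onz("top",[314,120],.12))
E
```

```text
[ 0.5614  0.1193 -0.0106  0.0096]
[[-0.2, -1.7], [0.8, -0.9], [-0.9, -0.5], [0.5, -0.2], [0.3, -1.1], [0.5, -0.7], [-0.7, -1.1], [-0.2, -0.3], [-1.4, -0.2], [-1.3, 0.1], [-1.2, 1.1], [-0.5, -0.4]]
[[0.638, 0.271, 0.062], [0.635, -0.034, 0.062], [0.488, 0.273, 0.063], [0.485, -0.032, 0.063], [0.442, 0.181, 0.04], [0.441, 0.061, 0.04]]
top [[0.612, -0.387, 0.028], [0.584, -0.239, 0.028], [0.428, -0.26, 0.028], [0.446, -0.412, 0.028]] [ 0.51741174 -0.32441523  0.028     ]
side [[0.595, -0.25, 0.028], [0.432, -0.267, 0.028], [0.446, -0.416, 0.028], [0.611, -0.394, 0.028]] [ 0.52094816 -0.33178832  0.028     ]
[[208.18663679 217.92624562]] [[240.69718138 186.26210627]]
[ 0.40353334 -0.34330035  0.006     ]
[ 0.40407835 -0.33805547  0.006     ]
[ 0.74323758 -0.32267339  0.003     ] [ 0.76027443 -0.17627505  0.12      ]
```

```bash
cat >> h.py <<'E'
def down(psi): return R.from_matrix(np.c_[[np.cos(psi),np.sin(psi),0],[np.sin(psi),-np.cos(psi),0],[0,0,-1]])
def go(P,psi):
    s=get_state();rv,d=todelta(P,down(psi));print('pos',s['eef_pos'].round(4),'open',round(s['opening'],3),'F',s['contact_force'].round(1),'t',round(s['time'],2),'| turn',rv.tolist(),'shift',d.tolist(),'len',round(np.linalg.norm(d),3))
PSI=np.pi/2-.0106
E
python3 - <<'E'
from h import *
go([.40,-.36,.24],.3215+np.radians(50))
E
```

```text
pos [ 0.2129 -0.6406  0.2313] open 0.997 F [-0.6 -0.1  0.2] t 1.4 | turn [0.0, 0.0, -50.0] shift [0.2661, -0.2072, -0.0087] len 0.337
```

Call:
move_arm:
  plan:
    - [[0, 0, -10, 0.05, -0.037, 0, 0.045], [0, 0, -20, 0.1, -0.075, 0, 0.045], [0, 0, -30, 0.15, -0.112, 0, 0.045], [0, 0, -40, 0.19, -0.15, 0, 0.045], [0, 0, -50, 0.235, -0.185, 0, 0.045]]
  force: 30

```text
time: 2.02
eef_pos: [0.3782, -0.3892, 0.2316]
tcp_rot: [0.826, 0.564, 0.0, 0.0]
contact_force: [0.3, -0.1, 0.5]
opening: 0.527
```

```bash
python3 - <<'E'
from h import *
go([.44,-.09,.2],PSI);go([.442,.121,.14],PSI)
E
```

```text
pos [ 0.3782 -0.3892  0.2316] open 0.527 F [ 0.3 -0.1  0.5] t 2.02 | turn [0.0, 0.0, -20.7] shift [0.3012, -0.0512, 0.0315] len 0.307
pos [ 0.3782 -0.3892  0.2316] open 0.527 F [ 0.3 -0.1  0.5] t 2.02 | turn [0.0, 0.0, -20.7] shift [0.4985, -0.1261, 0.0914] len 0.522
```

Call:
move_arm:
  plan:
    - [[0, 0, -5, 0.06, -0.01, 0.006, 0.045], [0, 0, -10, 0.12, -0.02, 0.012, 0.045], [0, 0, -15, 0.18, -0.03, 0.018, 0.045], [0, 0, -20.7, 0.24, -0.04, 0.025, 0.045], [0, 0, -20.7, 0.3, -0.051, 0.03, 0.045]]

```text
time: 2.65
eef_pos: [0.4399, -0.0894, 0.2016]
tcp_rot: [0.711, 0.703, 0.0, 0.001]
contact_force: [0.2, -1.0, -0.1]
opening: 0.53
```

```bash
python3 - <<'E'
from h import *
go([.442,.121,.12],PSI)
E
```

```text
pos [ 0.4399 -0.0894  0.2016] open 0.53 F [ 0.2 -1.  -0.1] t 2.65 | turn [0.1, 0.1, 0.0] shift [0.2104, -0.0002, 0.0814] len 0.226
```

Call:
move_arm:
  plan:
    - [[0, 0, 0, 0.055, 0, 0.02, 0.045], [0, 0, 0, 0.11, 0, 0.04, 0.045], [0, 0, 0, 0.165, 0, 0.06, 0.045], [0, 0, 0, 0.21, 0, 0.08, 0.045], [0, 0, 0, 0.21, 0, 0.08, 0.045]]

```text
time: 3.28
eef_pos: [0.4404, 0.1229, 0.1197]
tcp_rot: [0.709, 0.705, -0.001, -0.0]
contact_force: [0.5, -0.5, 0.4]
opening: 0.531
```

```bash
python3 - <<'E'
from h import *
im=read_camera("side");cv2.imwrite("pics/s2.png",cv2.resize(im[90:230,180:310,::-1],None,fx=5,fy=4,interpolation=cv2.INTER_CUBIC))
go([.442,.121,.022],PSI)
E
```

```text
pos [0.4415 0.1216 0.1208] open 0.531 F [-0.6 -0.3  0. ] t 3.33 | turn [0.0, 0.1, 0.2] shift [-0.0005, 0.0005, 0.0988] len 0.099
```

View pics/s2.png

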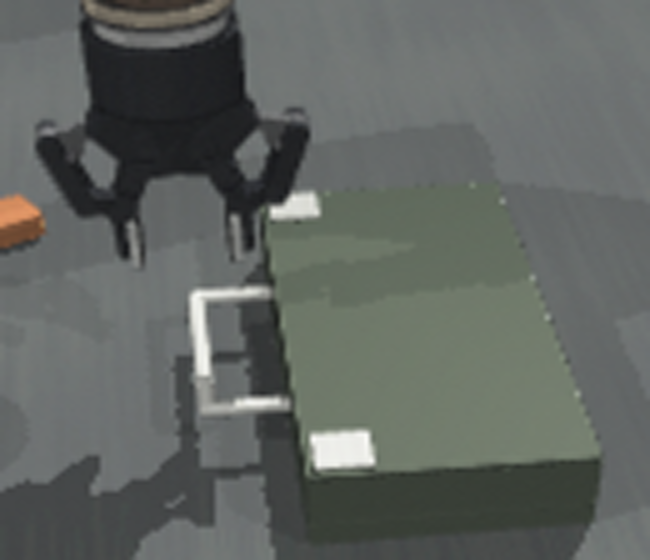

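The picture shows the fingers straddling the bar line, at about (200,350) in the crop. I'm going down with a narrower opening.

Call:
move_arm:
  plan:
    - [[0, 0, 0, 0, 0, 0.025, 0.033], [0, 0, 0, 0, 0, 0.05, 0.033], [0, 0, 0, 0, 0, 0.075, 0.033], [0, 0, 0, 0, 0, 0.096, 0.033], [0, 0, 0, 0, 0, 0.096, 0.033]]

```text
time: 3.95
eef_pos: [0.441, 0.1202, 0.0242]
tcp_rot: [0.71, 0.704, -0.001, -0.0]
contact_force: [0.5, -0.7, 0.6]
opening: 0.383
```

```bash
python3 - <<'E'
from h import *
im=read_camera("side");cv2.imwrite("pics/s3.png",cv2.resize(im[90:230,180:310,::-1],None,fx=5,fy=4,interpolation=cv2.INTER_CUBIC))
go([.442,.121,.022],PSI)
E
```

```text
pos [0.442  0.1205 0.0252] open 0.387 F [-0.1  1.  -0.9] t 4.0 | turn [0.0, 0.1, 0.1] shift [0.0005, 0.0, 0.0032] len 0.003
```

View pics/s3.png

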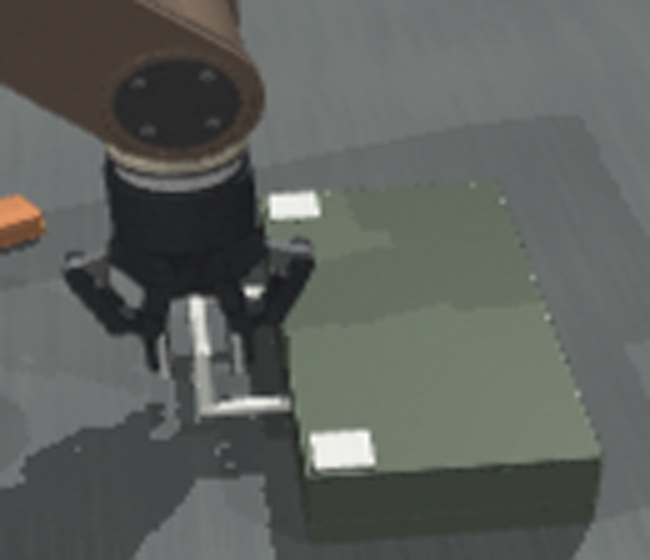

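The bar (about (203,370) in the crop) lies between the fingers, so I'm closing on it.

Call:
move_arm:
  plan:
    - [[0, 0, 0, 0, 0, 0, 0], [0, 0, 0, 0, 0, 0, 0], [0, 0, 0, 0, 0, 0, 0], [0, 0, 0, 0, 0, 0, 0], [0, 0, 0, 0, 0, 0, 0]]
  force: 30

```text
time: 4.62
eef_pos: [0.4417, 0.1201, 0.0252]
tcp_rot: [0.71, 0.704, -0.001, 0.001]
contact_force: [-2.8, -4.1, 1.1]
opening: 0.1
```

```bash
python3 - <<'E'
from h import *
go([.442,.121,.022],PSI)
# bar offset arc: from lid angle .01, hinge (.636,z .02)
r=np.hypot(.195,.018);p0=np.arctan2(.018,.195)+.01
for d in np.arange(0,1.95,.15):
    print(round(d,2),(r*np.cos(p0)-r*np.cos(p0+d)).round(4),(r*np.sin(p0+d)-r*np.sin(p0)).round(4))
E
```

```text
pos [0.4417 0.1201 0.0252] open 0.1 F [-2.8 -4.1  1.1] t 4.62 | turn [-0.0, 0.1, 0.1] shift [0.001, 0.0003, 0.0032] len 0.003
0.0 0.0 0.0
0.15 0.0052 0.0289
0.3 0.0146 0.0567
0.45 0.0281 0.0827
0.6 0.0453 0.1065
0.75 0.0659 0.1274
0.9 0.0893 0.1451
1.05 0.1152 0.159
1.2 0.1428 0.1689
1.35 0.1716 0.1745
1.5 0.2009 0.1758
1.65 0.2301 0.1727
1.8 0.2585 0.1652
```

Call:
move_arm:
  plan:
    - [[0, 0, 0, 0, 0.002, -0.014, 0], [0, 0, 0, 0, 0.005, -0.029, 0], [0, 0, 0, 0, 0.01, -0.043, 0], [0, 0, 0, 0, 0.0146, -0.0567, 0], [0, 0, 0, 0, 0.0146, -0.0567, 0]]

```text
time: 5.25
eef_pos: [0.4559, 0.12, 0.0838]
tcp_rot: [0.71, 0.704, -0.002, 0.0]
contact_force: [-6.6, -4.0, 2.1]
opening: 0.103
```

```bash
python3 - <<'E'
from h import *
im=read_camera("side");cv2.imwrite("pics/s4.png",cv2.resize(im[60:230,160:310,::-1],None,fx=4,fy=3.4,interpolation=cv2.INTER_CUBIC))
go([.442,.121,.022],PSI)
E
```

```text
pos [0.4558 0.12   0.0835] open 0.103 F [-6.3 -3.6  2.3] t 5.3 | turn [-0.2, 0.2, 0.2] shift [0.0012, -0.0136, 0.0615] len 0.063
```

View pics/s4.png

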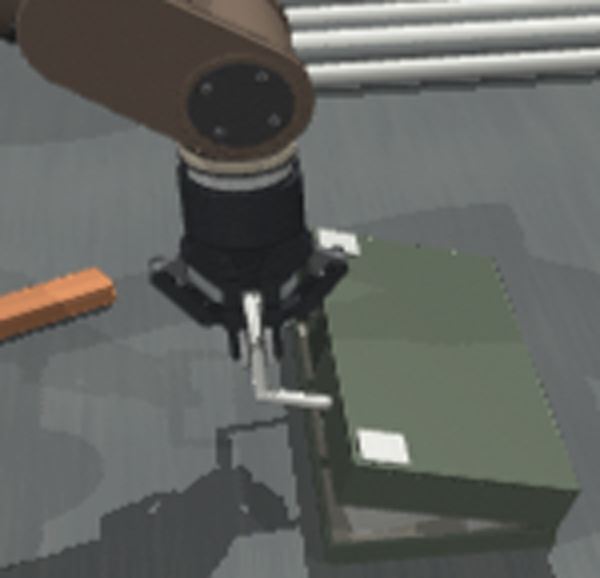

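The lid lifts with the bar in the grip, at about 0.3 rad. I'm following the arc.

Call:
move_arm:
  plan:
    - [[0, 0, 0, 0, 0.0135, -0.026, 0], [0, 0, 0, 0, 0.031, -0.05, 0], [0, 0, 0, 0, 0.051, -0.071, 0], [0, 0, 0, 0, 0.075, -0.088, 0], [0, 0, 0, 0, 0.101, -0.102, 0]]

```text
time: 5.92
eef_pos: [0.5576, 0.1194, 0.1899]
tcp_rot: [0.71, 0.705, -0.003, 0.0]
contact_force: [-5.7, -3.6, 3.8]
opening: 0.103
```

```bash
python3 - <<'E'
from h import *
s=get_state();go([.442+.228,.121,.0252+.173],PSI);print(s['qpos'].round(2))
E
```

```text
pos [0.5576 0.1194 0.1899] open 0.103 F [-5.7 -3.6  3.8] t 5.92 | turn [-0.2, 0.2, 0.2] shift [0.0024, 0.1123, -0.0087] len 0.113
[ 0.03  0.1   1.87 -0.    1.17  0.04]
```

Call:
move_arm:
  plan:
    - [[0, 0, 0, 0, 0.028, -0.009, 0], [0, 0, 0, 0, 0.056, -0.014, 0], [0, 0, 0, 0, 0.086, -0.015, 0], [0, 0, 0, 0, 0.115, -0.012, 0], [0, 0, 0, 0, 0.136, -0.007, 0]]

```text
time: 6.55
eef_pos: [0.696, 0.1187, 0.1997]
tcp_rot: [0.71, 0.704, -0.001, 0.001]
contact_force: [1.0, -0.6, 3.3]
opening: 0.102
```

```bash
python3 - <<'E'
from h import *
im=read_camera("side");cv2.imwrite("pics/s5.png",im[:,:,::-1])
go([.442+.228,.121,.0252+.173],PSI)
E
```

```text
pos [0.698  0.1186 0.199 ] open 0.103 F [ 5.2 -1.   4.3] t 6.6 | turn [0.2, 0.1, 0.1] shift [0.0021, -0.028, 0.0007] len 0.028
```

View pics/s5.png

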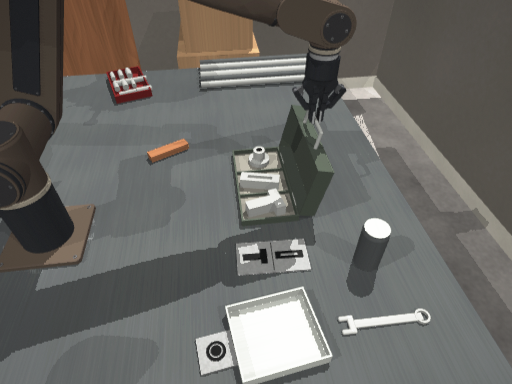

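The lid stands past upright. The spacer is in the far bay at (259,158), the strap at (259,181) and the tee at (265,205). Releasing and lifting clear.

Call:
move_arm:
  plan:
    - [[0, 0, 0, 0, 0, 0, 0.04], [0, 0, 0, 0, 0, 0, 0.04], [0, 0, 0, 0, 0, 0, 0.04], [0, 0, 0, 0, 0, -0.03, 0.04], [0, 0, 0, 0, 0, -0.09, 0.04]]

```text
time: 7.22
eef_pos: [0.6954, 0.119, 0.2854]
tcp_rot: [0.71, 0.704, -0.003, -0.001]
contact_force: [0.3, 0.1, 0.7]
opening: 0.465
```

```bash
python3 - <<'E'
from h import *
for c in("side","top"):
    im=read_camera(c);cv2.imwrite(f"pics/{c}6.png",cv2.resize(im[120:230,140:310,::-1],None,fx=4.5,fy=4.5,interpolation=cv2.INTER_CUBIC))
for n in("spacer","tee","strap","lid_bar"):
    r={}
    for c in("side","top"):
        l=pinpoint(c,n);r[c]=l[0]['centre'] if l else None
        print(n,c,[(np.round(x['centre'],1).tolist(),round(x['p'],2),onz(c,x['centre'],.005).round(3).tolist()) for x in l[:2]])
        if n=='spacer':
            l=cut_out(c,n)
            if l: m=np.argwhere(l[0]['pixels']);print(m.min(0),m.max(0),l[0]['centre'])
E
```

```text
spacer side [([254.8, 161.6], 0.67, [0.555, 0.222, 0.005])]
[146 249] [167 268] [255.3, 159.4]
spacer top []
[180 333] [266 392] [360.0, 214.6]
tee side [([267.0, 209.2], 0.82, [0.56, 0.014, 0.005])]
tee top [([245.1, 200.0], 0.79, [0.553, 0.013, 0.005])]
strap side [([256.5, 184.5], 0.84, [0.546, 0.116, 0.005]), ([256.5, 160.7], 0.24, [0.561, 0.225, 0.005])]
strap top [([207.9, 197.1], 0.64, [0.561, 0.122, 0.005])]
lid_bar side [([314.8, 120.9], 0.82, [0.8, 0.423, 0.005])]
lid_bar top [([205.3, 130.2], 0.82, [0.762, 0.133, 0.005])]
```

View pics/side6.png

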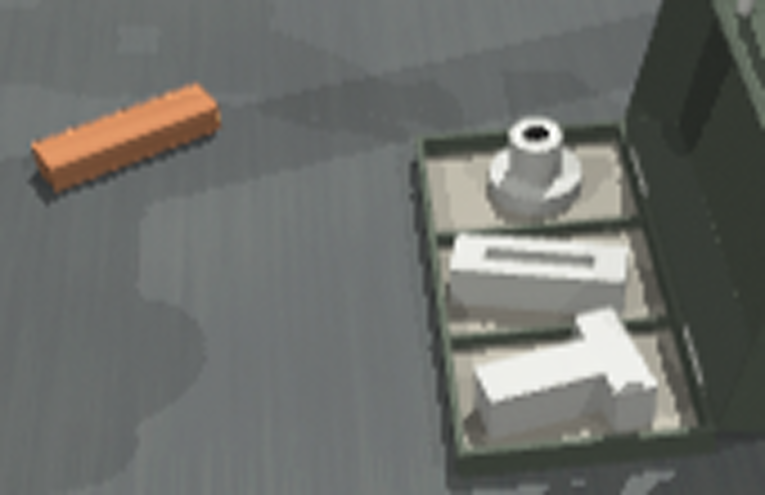

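View pics/top6.png

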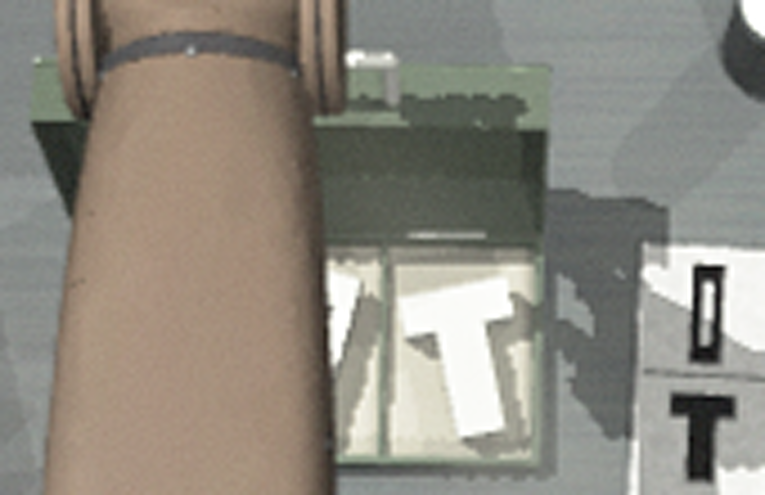

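The side crop shows the spacer neck's top centre at about (535,134), which is full-frame (258.9,149.8). The arm hides it from the top camera, so I'm stepping aside for a top look.

Call:
move_arm:
  plan:
    - [[0, 0, 0, -0.04, -0.04, 0, 0.06], [0, 0, 0, -0.08, -0.08, 0, 0.06], [0, 0, 0, -0.12, -0.12, 0, 0.06], [0, 0, 0, -0.16, -0.16, 0, 0.06], [0, 0, 0, -0.2, -0.2, 0, 0.06]]

```text
time: 8.45
eef_pos: [0.4942, -0.0805, 0.2876]
tcp_rot: [0.71, 0.704, -0.0, 0.002]
contact_force: [0.3, -1.2, -0.3]
opening: 0.703
```

```bash
python3 - <<'E'
from h import *
im=read_camera("top");cv2.imwrite(f"pics/top7.png",cv2.resize(im[150:240,140:270,::-1],None,fx=6,fy=6,interpolation=cv2.INTER_CUBIC))
read_camera("side")
for n in("spacer",):
    for c in("side","top"):
        l=pinpoint(c,n)
        print(n,c,[(np.round(x['centre'],1).tolist(),round(x['p'],2),onz(c,x['centre'],.005).round(3).tolist()) for x in l[:2]])
        l=cut_out(c,n)
        if l: m=np.argwhere(l[0]['pixels']);print(m.min(0),m.max(0),l[0]['centre'])
print(onz("side",[258.9,149.8],.05))
E
```

```text
spacer side [([254.2, 161.9], 0.81, [0.553, 0.22, 0.005])]
[147 249] [167 268] [253.9, 159.0]
spacer top [([173.4, 194.2], 0.74, [0.569, 0.223, 0.005])]
[186 163] [205 182] [173.5, 195.7]
[0.56768863 0.22051935 0.05      ]
```

View pics/top7.png

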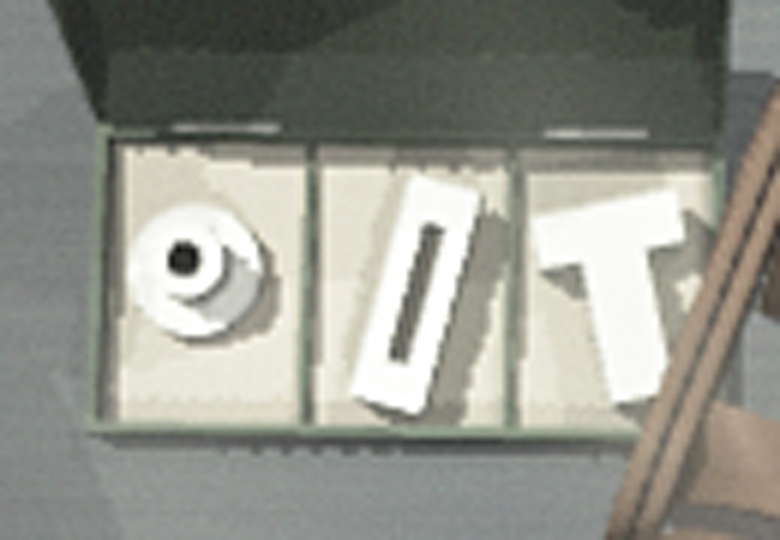

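Top crop: the neck hole is at (183,259), full-frame (170.5,193.2). The flange centre is at (198,271), full-frame (173,195.2).

```bash
python3 - <<'E'
from h import *
print(onz("top",[170.5,193.2],.05),onz("top",[173,195.2],.02))
# side-wise: same for case check: bay corners of inner rim
for p in [[110,140],[718,140],[97,430]]: print(onz("top",np.array(p)/6+[140,150],.02))
go([.564,.222,.14],PSI)
E
```

```text
[0.5641767  0.22411759 0.05      ] [0.56322959 0.22151213 0.02      ]
[0.62737032 0.26596891 0.02      ]
[ 0.62991538 -0.02942587  0.02      ]
[0.48571722 0.2678331  0.02      ]
pos [ 0.4962 -0.0792  0.2879] open 0.701 F [ 0.1 -0.7  0.8] t 8.75 | turn [0.1, 0.1, 0.2] shift [0.302, 0.0651, 0.1474] len 0.342
```

Call:
move_arm:
  plan:
    - [[0, 0, 0, 0.06, 0.013, 0.01, 0.06], [0, 0, 0, 0.12, 0.026, 0.03, 0.06], [0, 0, 0, 0.18, 0.039, 0.06, 0.06], [0, 0, 0, 0.24, 0.052, 0.09, 0.06], [0, 0, 0, 0.3, 0.067, 0.12, 0.06]]

```text
time: 9.38
eef_pos: [0.5618, 0.2061, 0.1751]
tcp_rot: [0.709, 0.705, 0.0, 0.002]
contact_force: [0.6, -0.2, 0.8]
opening: 0.706
```

```bash
python3 - <<'E'
from h import *
go([.565,.222,.06],PSI)
E
```

```text
pos [0.5618 0.2061 0.1751] open 0.706 F [ 0.6 -0.2  0.8] t 9.38 | turn [0.2, 0.1, 0.3] shift [0.0161, 0.0028, 0.1151] len 0.116
```

Call:
move_arm:
  plan:
    - [[0, 0, 0, 0.016, 0.003, 0, 0.06], [0, 0, 0, 0.016, 0.003, 0.04, 0.06], [0, 0, 0, 0.016, 0.003, 0.08, 0.06], [0, 0, 0, 0.016, 0.003, 0.11, 0.06], [0, 0, 0, 0.016, 0.003, 0.11, 0.06]]

```text
time: 10.0
eef_pos: [0.5636, 0.2217, 0.0628]
tcp_rot: [0.709, 0.706, -0.002, 0.0]
contact_force: [-0.1, 0.2, 0.9]
opening: 0.7
```

```bash
python3 - <<'E'
from h import *
im=read_camera("side");cv2.imwrite(f"pics/side8.png",cv2.resize(im[100:220,190:330,::-1],None,fx=5,fy=5,interpolation=cv2.INTER_CUBIC))
go([.565,.222,.020],PSI)
E
```

```text
pos [0.5652 0.222  0.0649] open 0.702 F [0.  0.3 0.7] t 10.05 | turn [0.1, 0.1, 0.3] shift [0.0001, -0.0003, 0.0449] len 0.045
```

View pics/side8.png

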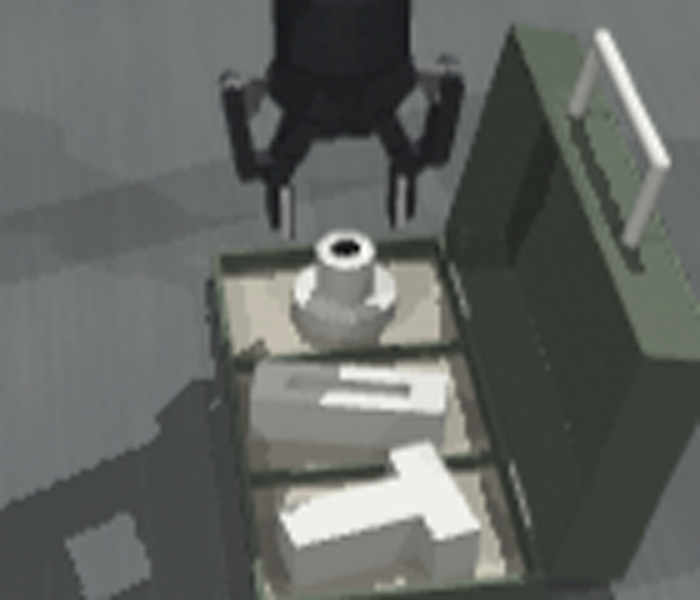

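The fingers are centred on the neck (345,245 in the crop) and clear of the lid. Lowering.

Call:
move_arm:
  plan:
    - [[0, 0, 0, 0, 0, 0.02, 0.06], [0, 0, 0, 0, 0, 0.036, 0.06], [0, 0, 0, 0, 0, 0.045, 0.06], [0, 0, 0, 0, 0, 0.045, 0.055], [0, 0, 0, 0, 0, 0.045, 0.048]]

```text
time: 10.68
eef_pos: [0.5657, 0.222, 0.0203]
tcp_rot: [0.709, 0.705, -0.0, 0.002]
contact_force: [-0.3, 0.1, 0.6]
opening: 0.562
```

Call:
move_arm:
  plan:
    - [[0, 0, 0, 0, 0, 0, 0.02], [0, 0, 0, 0, 0, 0, 0.02], [0, 0, 0, 0, 0, 0, 0.02], [0, 0, 0, 0, 0, 0, 0.02], [0, 0, 0, 0, 0, 0, 0.02]]
  force: 50

```text
time: 11.3
eef_pos: [0.5664, 0.2221, 0.0212]
tcp_rot: [0.709, 0.705, 0.001, 0.002]
contact_force: [-0.2, -0.0, 5.2]
opening: 0.407
```

```bash
python3 - <<'E'
from h import *
im=read_camera("side");cv2.imwrite(f"pics/side9.png",cv2.resize(im[100:220,190:330,::-1],None,fx=5,fy=5,interpolation=cv2.INTER_CUBIC))
go([.565,.222,.20],PSI)
E
```

```text
pos [0.5664 0.2221 0.0212] open 0.402 F [-0.  -0.2  5.6] t 11.35 | turn [0.2, 0.1, 0.3] shift [-0.0005, -0.0007, -0.1788] len 0.179
```

View pics/side9.png

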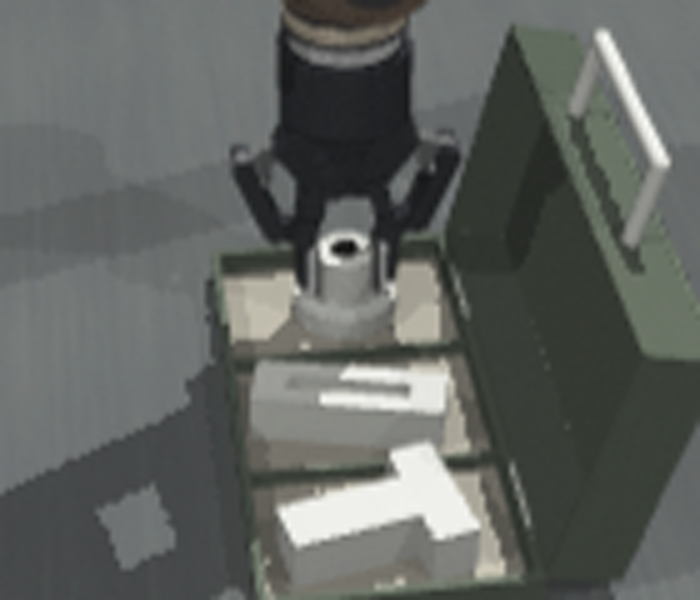

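The opening stopped at 34 mm, close to the 36 mm neck, so the neck is gripped. Lifting.

Call:
move_arm:
  plan:
    - [[0, 0, 0, 0, 0, -0.015, 0.02], [0, 0, 0, 0, 0, -0.04, 0.02], [0, 0, 0, 0, 0, -0.08, 0.02], [0, 0, 0, 0, 0, -0.12, 0.02], [0, 0, 0, 0, 0, -0.16, 0.02]]

```text
time: 11.98
eef_pos: [0.5641, 0.2222, 0.1809]
tcp_rot: [0.709, 0.705, -0.001, 0.001]
contact_force: [-0.2, 1.0, -2.9]
opening: 0.407
```

```bash
python3 - <<'E'
from h import *
im=read_camera("side");cv2.imwrite(f"pics/side10.png",im[:,:,::-1])
go([.519,-.328,.16],PSI)
E
```

```text
pos [0.5675 0.2231 0.1882] open 0.406 F [2.4 1.4 0.9] t 12.03 | turn [0.6, 0.0, 0.4] shift [-0.5512, -0.0464, 0.0279] len 0.554
```

View pics/side10.png

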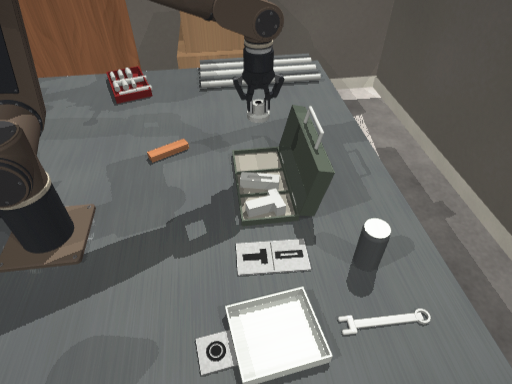

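Call:
move_arm:
  plan:
    - [[0, 0, 0, -0.03, -0.002, 0, 0.02], [0, 0, 0, -0.08, -0.006, 0, 0.02], [0, 0, 0, -0.14, -0.01, 0, 0.02], [0, 0, 0, -0.2, -0.015, 0, 0.02], [0, 0, 0, -0.26, -0.02, 0, 0.02]]

```text
time: 12.65
eef_pos: [0.5446, -0.0382, 0.1861]
tcp_rot: [0.709, 0.706, 0.003, 0.003]
contact_force: [0.3, -0.6, -3.9]
opening: 0.405
```

```bash
python3 - <<'E'
from h import *
go([.519,-.328,.16],PSI)
E
```

```text
pos [ 0.5446 -0.0382  0.1861] open 0.405 F [ 0.3 -0.6 -3.9] t 12.65 | turn [0.5, -0.0, 0.4] shift [-0.2899, -0.0247, 0.0258] len 0.292
```

Call:
move_arm:
  plan:
    - [[0, 0, 0, -0.06, -0.005, 0, 0.02], [0, 0, 0, -0.12, -0.01, 0.006, 0.02], [0, 0, 0, -0.18, -0.015, 0.012, 0.02], [0, 0, 0, -0.24, -0.02, 0.02, 0.02], [0, 0, 0, -0.29, -0.025, 0.026, 0.02]]

```text
time: 13.28
eef_pos: [0.517, -0.3294, 0.1572]
tcp_rot: [0.709, 0.705, 0.003, 0.001]
contact_force: [0.9, -0.0, -3.5]
opening: 0.403
```

```bash
python3 - <<'E'
from h import *
im=read_camera("side");cv2.imwrite(f"pics/side11.png",im[200:384,150:450,::-1])
im=read_camera("top");cv2.imwrite(f"pics/top11.png",im[130:300,250:450,::-1])
go([.519,-.328,.06],PSI)
E
```

```text
pos [ 0.5163 -0.3321  0.1569] open 0.404 F [ 0.6  0.6 -3. ] t 13.38 | turn [0.3, -0.1, 0.1] shift [0.004, 0.0022, 0.097] len 0.097
```

View pics/side11.png

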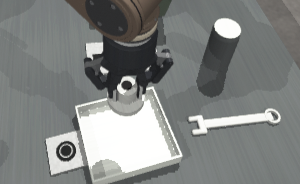

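View pics/top11.png

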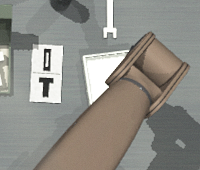

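The spacer is still held upright above the tray at about (125,90) in the crop. Floor contact is expected at TCP z ≈ 0.019, so I'm lowering in stages.

Call:
move_arm:
  plan:
    - [[0.3, 0, 0, 0.004, 0.002, 0.035, 0.02], [0.3, 0, 0, 0.004, 0.002, 0.07, 0.02], [0.3, 0, 0, 0.004, 0.002, 0.1, 0.02], [0.3, 0, 0, 0.004, 0.002, 0.125, 0.02], [0.3, 0, 0, 0.004, 0.002, 0.129, 0.02]]

```text
time: 14.0
eef_pos: [0.5166, -0.3252, 0.0241]
tcp_rot: [0.71, 0.704, -0.0, -0.005]
contact_force: [-0.0, 0.9, -3.1]
opening: 0.409
```

Call:
move_arm:
  plan:
    - [[0, 0, 0, 0, 0, 0.002, 0.02], [0, 0, 0, 0, 0, 0.004, 0.02], [0, 0, 0, 0, 0, 0.006, 0.02], [0, 0, 0, 0, 0, 0.0075, 0.02], [0, 0, 0, 0, 0, 0.0075, 0.02]]

```text
time: 14.62
eef_pos: [0.5171, -0.3255, 0.0195]
tcp_rot: [0.71, 0.704, -0.0, -0.004]
contact_force: [-4.4, 3.5, 6.6]
opening: 0.404
```

```bash
python3 - <<'E'
from h import *
im=read_camera("side");cv2.imwrite(f"pics/side12.png",cv2.resize(im[200:384,180:400,::-1],None,fx=3,fy=3))
go([.519,-.328,.019],PSI)
E
```

```text
pos [ 0.5171 -0.3255  0.0194] open 0.408 F [-4.6  4.1  6.2] t 14.68 | turn [-0.4, -0.3, 0.1] shift [-0.0024, 0.0019, 0.0004] len 0.003
```

View pics/side12.png

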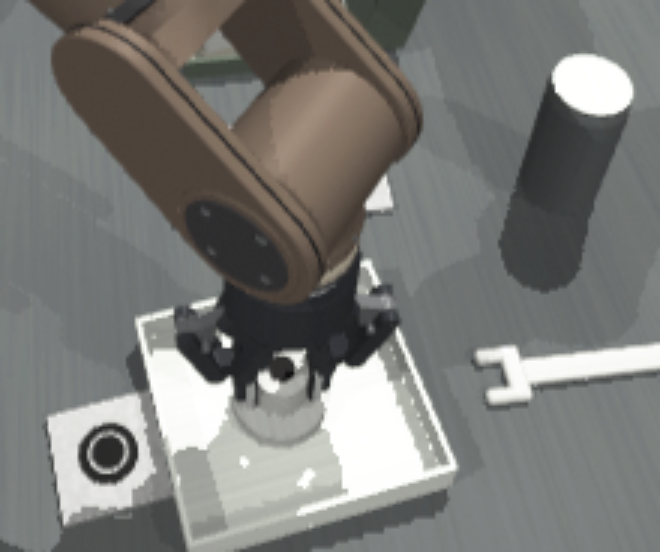

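Contact reads +6 N at the expected height, and the spacer is seated at the tray's middle. Releasing, then lifting.

Call:
move_arm:
  plan:
    - [[0, 0, 0, 0, 0, 0, 0.05], [0, 0, 0, 0, 0, 0, 0.06], [0, 0, 0, 0, 0, 0, 0.06], [0, 0, 0, 0, 0, -0.005, 0.06], [0, 0, 0, 0, 0, -0.02, 0.06]]

```text
time: 15.3
eef_pos: [0.5166, -0.3251, 0.039]
tcp_rot: [0.71, 0.704, -0.0, -0.005]
contact_force: [1.1, 0.1, -0.7]
opening: 0.698
```

Call:
move_arm:
  plan:
    - [[0, 0, 0, 0, 0, -0.04, 0.06], [0, 0, 0, 0, 0, -0.09, 0.06], [0, 0, 0, -0.02, -0.03, -0.14, 0.06], [0, 0, 0, -0.08, -0.06, -0.18, 0.06], [0, 0, 0, -0.14, -0.09, -0.2, 0.06]]

```text
time: 15.92
eef_pos: [0.4368, -0.4481, 0.2358]
tcp_rot: [0.71, 0.705, -0.0, -0.003]
contact_force: [0.6, -0.8, -0.6]
opening: 0.701
```

Call:
move_arm:
  plan:
    - [[0, 0, 0, -0.04, -0.02, 0, 0.06], [0, 0, 0, -0.09, -0.04, 0, 0.06], [0, 0, 0, -0.14, -0.07, 0, 0.06], [0, 0, 0, -0.16, -0.08, 0, 0.06], [0, 0, 0, -0.16, -0.08, 0, 0.06]]

```text
time: 16.55
eef_pos: [0.3549, -0.6083, 0.236]
tcp_rot: [0.71, 0.704, -0.0, -0.003]
contact_force: [0.6, 1.0, -0.4]
opening: 0.706
```

```bash
python3 - <<'E'
from h import *
im=read_camera("side");cv2.imwrite(f"pics/side13.png",im[:,:,::-1])
im=read_camera("top");cv2.imwrite(f"pics/top13.png",im[:,:,::-1])
for n in("spacer","tee","strap","tray","oil_can","spanner","wood_blank"):
    for c in("side","top"):
        l=pinpoint(c,n); print(n,c,[(np.round(x['centre'],1).tolist(),round(x['p'],2),onz(c,x['centre'],.005).round(3).tolist()) for x in l[:1]])
s=get_state();print(s['time'],s['eef_pos'],s['contact_force'],abs(s['dq']).max())
E
```

```text
spacer side [([269.2, 333.4], 0.72, [0.51, -0.325, 0.005])]
spacer top [([357.1, 211.2], 0.66, [0.523, -0.315, 0.005])]
tee side [([263.4, 208.1], 0.82, [0.551, 0.019, 0.005])]
tee top [([243.1, 200.1], 0.68, [0.553, 0.018, 0.005])]
strap side [([257.3, 183.2], 0.62, [0.549, 0.121, 0.005])]
strap top [([210.1, 200.5], 0.56, [0.551, 0.115, 0.005])]
tray side [([275.6, 334.6], 0.95, [0.522, -0.329, 0.005])]
tray top [([358.8, 212.3], 0.62, [0.52, -0.32, 0.005])]
oil_can side [([367.2, 262.9], 0.61, [0.764, -0.189, 0.005])]
oil_can top [([308.8, 131.9], 0.84, [0.76, -0.176, 0.005])]
spanner side [([381.1, 320.9], 0.64, [0.741, -0.33, 0.005])]
spanner top [([358.1, 140.5], 0.6, [0.735, -0.322, 0.005])]
wood_blank side [([170.7, 152.8], 0.93, [0.293, 0.304, 0.005])]
wood_blank top [([139.6, 289.6], 0.85, [0.292, 0.312, 0.005])]
17.35 [ 0.35560008 -0.60756654  0.23556522] [ 0.14342103 -0.04808793 -0.76975702] 0.0012044956595790902
```

View pics/side13.png

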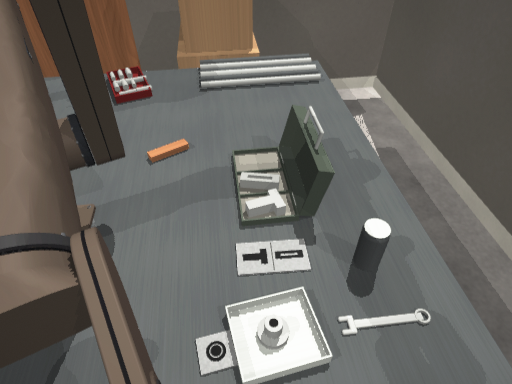

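View pics/top13.png

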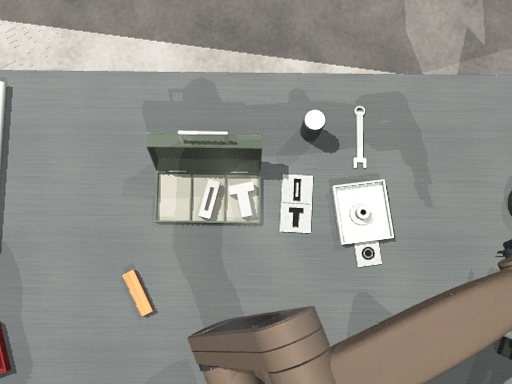

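The spacer stands upright in the tray's middle: (273,332) side, (362,212) top. The lid is open past upright, the strap and tee are unmoved, and the bystanders are where they were. The arm is clear, so I'm handing in.

```bash
python3 -c "
from plant import ticket
print(ticket.sign_off())"
```

```text
the job is handed in; nothing more can be done
None
```

I gripped the bar and swung the lid open to about 1.8 rad, where it stayed after release. I then lifted the spacer, the part shown on the tray's tab, by its neck and set it down in the tray. The floor contact was about 6 N. I handed the job in at about 17 s of the 58 s.

**Last checks**
- **Spacer:** upright, about 1 cm from the tray's centre, well within the limits.
- **Lid:** past upright in both pictures. The 1.8 rad is worked out from the arm's position, because the joint is not measured directly.
- **Strap and tee:** still in their bays. The networks placed each within about 1 cm of its first sighting, taken just after the lid opened, which is their usual scatter.
- **Spanner, oil can and blank:** within about 1 cm of where they were at the start.
- **Arm:** touching nothing, with the wrist force under 1 N.

No check failed. The two cameras differ by up to about 15 mm on where things are (13 mm in x and 10 mm in y for the spacer), which is small against the limits.

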